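# Press the marking stamp on a laundry tag

### The job

Take the marking stamp from its grey holder and press its die squarely on the white laundry tag, wholly inside the blue frame, with a steady force of about 14 N (10 to 18 N, never over 22 N) for a good second, long sides of die and frame parallel. Lift it straight off without dragging the tag sideways on its bed, stand the stamp upright in its holder again and let go. Leave the tin, the peg and the dropper bottle where they are.

Things in the scene. Friction and masses are not known exactly. Their poses are not given: they have to be found in the camera images.
- stamp: Hand marking stamp, 100 mm high, 0.13 to 0.25 kg, same after half a turn. Origin: centre of the die face (underside); z up the handle, x along the die's long side. Die 34 (x) x 26 (y) mm, 12 mm high, black and brass. Dark wooden handle with flat sides, 26 (x) x 22 (y) mm, from 32 to 98 mm above the die face, to be gripped across y; a thinner neck below it.
- stamp_center (a point): Centre of the stamp, in the handle, 50 mm above the die face; axes as the stamp's.
- holder: Grey open tray fixed to the worktop, 54 (x) x 46 (y) x 17 mm high, walls 5 mm and floor 5 mm thick, so the inside is 44 x 36 mm; the stamp stands in it, its long side along the tray's. Origin: centre of the underside; z up.
- bed: Marking bed: fixed grey base 110 (x) x 100 (y) x 14 mm; on it a level, sprung aluminium table 80 x 70 mm carrying a white tag 64 x 54 mm with a blue frame 44 (x) x 36 (y) mm. Origin: centre of the base's underside; z up. The tag's face lies 30 to 46 mm above the origin, as its height was last set: not measured, to be felt. Loaded, it sinks about 1 mm per 4 N, at most 10 mm.
- tag_spot (a point): On top of the base, 14 mm above the bed's origin, straight below the centre of the blue frame as it is at the start; axes as the bed's.
- tag_x (a joint): How far the tag and its table have been dragged along the bed's x (m, 0 at the start, at most 0.012 either way). They slide sideways with about 2 N of drag and stay where they are left.
- tag_y (a joint): The same along the bed's y.
- tin: Bystander: round tan-and-white polish tin, 65 x 65 x 29 mm; origin at the centre of its underside.
- peg: Bystander: yellow clothes peg, 72 x 15 x 12 mm; origin at the centre of its underside.
- dropper: Bystander: small brown stain-remover dropper bottle, 33 x 34 x 102 mm; origin at the centre of its underside.
There are look-alikes about, which are no part of the job. Leave any orange or red look-alike of the bed alone.

How it is judged (in metres and radians):
On the way:
1. the die is pressed on the tag with 10 to 18 N for 0.9 s, upright within 0.07 rad, centred in the frame within 6 mm and turned within 0.15 rad of it (contact force between stamp and bed between 10 and 18 N and x of stamp_center in the frame of tag_spot between -0.006 and 0.006 m and y of stamp_center in the frame of tag_spot between -0.006 and 0.006 m and angle between stamp's own z axis and vertical below 0.07 rad and angle between the x axis of stamp and the x axis of bed, either way round below 0.15 rad), for 0.9 s.
At the end, for the whole second after the job is handed in: The stamp stands upright (within 0.08 rad) and still on the floor of its holder, within 10 mm of its middle, released (z of stamp in the frame of holder between 0.002 and 0.008 m and horizontal distance between stamp and holder below 0.01 m and angle between stamp's own z axis and vertical below 0.08 rad and linear speed of stamp below 0.02 m/s); the robot touches nothing.
It fails at once if the stamp is pressed on the bed with more than 22 N (contact force between stamp and bed above 22 N).
It fails at once if the die bears on the bed (over 1.5 N) more than 8 mm off the frame's centre in x or y (contact force between stamp and bed above 1.5 N and (x of stamp_center in the frame of tag_spot above 0.008 m or x of stamp_center in the frame of tag_spot below -0.008 m or y of stamp_center in the frame of tag_spot above 0.008 m or y of stamp_center in the frame of tag_spot below -0.008 m)).
It fails at once if the tag is dragged more than 3 mm sideways on its bed (value of joint any of tag_x, tag_y above 0.003 m or value of joint any of tag_x, tag_y below -0.003 m).
It fails at once if the tin, the peg or the dropper bottle is moved more than 15 mm (distance of any of tin, peg, dropper from where it was at the start of the episode above 0.015 m).
It also fails if it takes over 58 s, if anything falls off the work surface, if the arm or the gripper's body presses on something with over 40 N, if the wrist force passes 120 N, or if a joint passes its speed limit or range.

### The arm

A 6-joint arm with a two-finger parallel gripper is mounted at the origin on a cart in front of the work surface, level with it; the furniture and walls round the work are solid. World frame = base frame: x ahead of the robot, y to its left, z up, the work surface at z = 0. Lengths are in m, angles in degrees, forces in N, time in s.
With the tool pointing down it reaches from about 0.25 to 0.725 m from the base axis. Payload 9.7 kg.
Tool frame: the origin (TCP) lies at the very end of the fingers, on their centre line; the grasp point (between the pads) lies 19 mm behind it; z points along the fingers, y is the direction in which the jaws open and shut (so a half turn about z gives the same grasp; the last joint's range is limited). The gripper opens to 85 mm and grips with 20 to 120 N. Pads are 22 mm wide; open, the fingers measure 114 mm over their backs; the gripper's body (76 mm by 85 mm) begins 54 mm behind the grasp point. The pads swing forward as they close: fully open they stand 13 mm farther back than shut.
Start: joints at [-63.312, 4.979, 10.078, 95.1, 0, 90], TCP at [0.247, -0.491, 0.231] pointing down, gripper open.
Joint ranges: [-179.16, 179.16], [-48.56, 103.87], [-65.8, 70.77], [-126.05, 130.52], [-82.76, 87.17], [-180, 180]. Speed limits (degrees/s): [127.2, 127.2, 147.25, 180, 180, 180].

### API

Orientations are given as [roll, pitch, yaw] about the fixed x, y, z axes, in that order (R = Rz(yaw) Ry(pitch) Rx(roll)).
In Python, from workcell import bot gives the robot as it stands.
- The arm moves only by the shell command python3 -m pendant 'ROWS' [FORCE]. ROWS is JSON, a list that holds one entry, the list of rows, each a list of 7 numbers: the shift along the tool's x, y, z in cm, then the turn, a rotation vector about the tool's x, y, z in rad, then the opening in per cent of the stroke, from 0 (shut) to 100 (fully open). In form: [[[dx, dy, dz, ax, ay, az, gripper], ...]]. A call has 1 to 5 rows; each row shifts and turns the pose as measured when the row begins, along the tool's axes as they then stand; what a row does not reach is not made up. A row lasts 1/12 s, in which the tool goes at most 41.7 mm and 7.16 degrees, less where a joint would pass 70% of its speed; a pose out of reach is approached as far as the arm can. A call with a gripper value outside its range is refused whole. The fingers move at their own pace and stop on an object; FORCE is the grip in N (left out, the last holds). Time passes only in rows, so rows that do not move let the fingers close. It gives the time, the measured TCP pose, the force and the opening at its end, in the units of the state.
- bot.get_obs(): the state, without advancing time (a new reading comes with each control period).
- bot.camera(name): name is "scene" or "top"; returns the picture (400x640x3 uint8, red, green, blue); there is no depth.
- bot.get_calibration(name): a dict with "intrinsics" (3x3 intrinsics, pixels), "pose" (4x4, takes a point from camera to world coordinates). Camera axes: x right, y down, z forward; pixel columns grow to the right and rows downward; lengths in m; the calibration is good to about 2 mm. A picture is of the moment at which its call begins. get_calibration takes no time and is no camera call.
- bot.job_done(): hands the job in, once; it reports no verdict.
Trained networks look in the newest picture that a camera, given by its name, has taken for a name from the list of things; names that differ only in an ending like _2 or _b are one class to them, and where a whole thing is asked for, a point or a joint stands for the part that bears it (a point fixed in the world has none). Each returns a list of dicts, best first, with "confidence" (0 to 1); they miss things now and then, are a little off and sometimes report something else, mostly with a low value. They report only what shows in the picture. A call takes as long as a camera call. They do not tell look-alikes from the thing itself.
- bot.masks_of(camera, thing): "pixels" (400x640 bool, what is visible of it) and "extent" ([left, top, right, bottom] in pixels, round what is visible of it).
- bot.mark_of(camera, thing): "uv" ([column, row] in pixels: a listed point, or the origin of a listed thing).
The state is a dict: "time": time; "q": joint angles; "qd": joint speeds; "joint_efforts": joint torques, N m; "ee_pos": TCP position; "tcp_rot": TCP orientation; "wrist_force": force on the tool from outside, world axes, zero at the start; "torque": the same for the moment, N m; "opening": finger opening in m.
Only numpy, scipy, OpenCV 4.12 (cv2) and the standard library are available. Lean on these libraries where they do the work, as an engineer would, in place of code of your own. Each camera call takes 0.05 s, during which the arm holds its last target. There are 200 camera calls.

## Working session

There is one attempt and no reset: what is moved stays moved. The work goes in short steps, Python scripts to look and compute and a shell command to move; the robot and the scene stay as the last step left them, time stands still between calls to the robot, and variables do not carry over. Pictures are saved under pics/ and viewed, about 8 in all and at most 12, crops included, and the job is handed in when it is done.

```bash
mkdir -p pics; ls
python3 - <<'E'
from workcell import bot
import cv2,numpy as np
np.set_printoptions(precision=4,suppress=True)
for c in("top","scene"):
    im=bot.camera(c); cv2.imwrite(f"pics/{c}0.png",im[...,::-1])
    k=bot.get_calibration(c); print(c,np.array(k["intrinsics"]),np.array(k["pose"]))
    for t in("stamp","holder","bed","tag_spot","tin","peg","dropper","stamp_center"):
        for d in bot.mark_of(c,t): print(t,d["uv"],round(d["confidence"],2))
print(bot.get_obs())
E
```

```text
pics
top [[475.6338   0.     313.8138]
 [  0.     475.6338 198.3529]
 [  0.       0.       1.    ]] [[-0.0068 -0.9964  0.084   0.4511]
 [-0.9995  0.0041 -0.0328  0.0205]
 [ 0.0324 -0.0842 -0.9959  1.1109]
 [ 0.      0.      0.      1.    ]]
stamp [237.4, 193.2] 0.81
holder [237.4, 196.2] 0.67
bed [296.3, 268.7] 0.96
bed [426.3, 258.1] 0.91
bed [188.7, 262.5] 0.78
bed [362.7, 222.3] 0.6
tag_spot [429.6, 259.9] 0.94
tag_spot [356.6, 220.6] 0.89
tag_spot [191.5, 262.5] 0.64
tag_spot [297.4, 272.9] 0.63
tin [325.0, 137.4] 0.96
peg [305.2, 208.8] 0.66
dropper [322.9, 139.4] 0.74
dropper [194.2, 152.1] 0.53
stamp_center [234.4, 192.3] 0.79
stamp_center [319.3, 140.3] 0.39
scene [[474.6851   0.     324.1891]
 [  0.     474.6851 200.1901]
 [  0.       0.       1.    ]] [[-0.6048 -0.5025  0.6179 -0.2734]
 [-0.7964  0.3855 -0.466   0.6044]
 [-0.004  -0.7739 -0.6333  0.8887]
 [ 0.      0.      0.      1.    ]]
stamp [270.7, 234.7] 0.93
holder [266.7, 235.3] 0.76
holder [272.4, 221.6] 0.65
bed [351.8, 249.8] 0.86
bed [365.4, 205.7] 0.7
bed [271.6, 290.9] 0.62
bed [364.3, 206.4] 0.53
tag_spot [265.6, 288.6] 0.62
tag_spot [363.8, 208.2] 0.6
tag_spot [349.8, 247.4] 0.6
tin [301.5, 182.3] 0.77
tin [271.4, 234.7] 0.31
peg [322.8, 220.9] 0.64
dropper [217.1, 236.6] 0.52
dropper [365.6, 207.3] 0.48
stamp_center [271.4, 222.6] 0.88
{'time': 0.9, 'q': array([-63.3081,   4.9789,  10.077 ,  95.1008,   0.0021,  90.0002]), 'qd': array([-0.0462, -0.0909, -0.0869, -0.    ,  0.0314,  0.    ]), 'joint_efforts': array([  0.0005, -52.0092,  46.4862,   0.0012,   0.0001,   0.    ]), 'ee_pos': array([ 0.2471, -0.4914,  0.2313]), 'tcp_rot': array([-179.9972,   -0.0021,   26.6916]), 'wrist_force': array([ 0.1262, -0.6472,  0.7245]), 'torque': array([-0.0201,  0.0178,  0.    ]), 'opening': 0.08551058330461614}
```

View pics/top0.png

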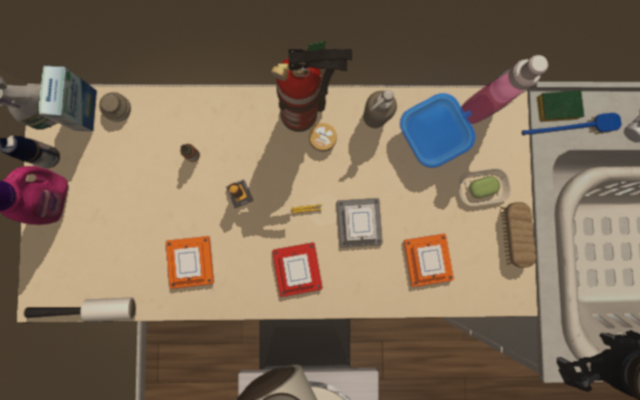

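View pics/scene0.png

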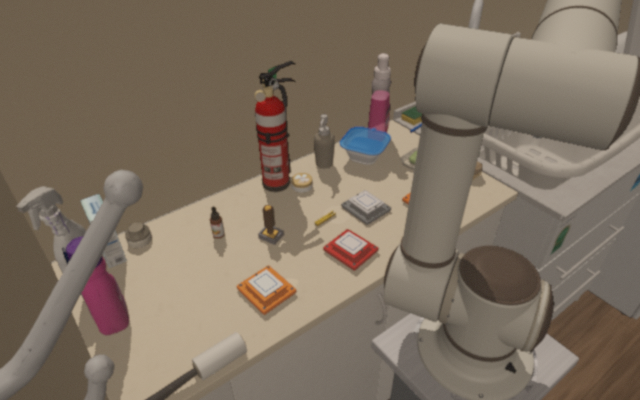

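Bed-like things in the top picture: orange (189,262), red (297,270), orange (429,261) and grey (359,222). The grey one fits: its base is grey, and orange and red ones are excluded. I'll confirm that in one enlarged crop and measure.

```bash
cat > h.py <<'E'
from workcell import bot
import cv2,numpy as np
np.set_printoptions(precision=4,suppress=True)
def cal(c):
    k=bot.get_calibration(c); return np.array(k["intrinsics"]),np.array(k["pose"])
def ray(c,uv,z):
    K,T=cal(c); d=T[:3,:3]@np.linalg.inv(K)@np.array([uv[0],uv[1],1.]); p=T[:3,3]
    return p+d*(z-p[2])/d[2]
def proj(c,P):
    K,T=cal(c); q=(np.atleast_2d(P)-T[:3,3])@T[:3,:3]; q=q@K.T; return q[:,:2]/q[:,2:]
def rect(im,c,cx,cy,z,half,s):  # ortho view; right=-y, up=+x ; s px per m
    n=int(2*half*s)
    W=np.array([[cx+half,cy+half,z],[cx+half,cy-half,z],[cx-half,cy-half,z],[cx-half,cy+half,z]])
    H=cv2.getPerspectiveTransform(proj(c,W).astype(np.float32),np.float32([[0,0],[n,0],[n,n],[0,n]]))
    return cv2.warpPerspective(im,H,(n,n),flags=cv2.INTER_CUBIC)
E
cat > m1.py <<'E'
from h import *
im=bot.camera("top"); sc=bot.camera("scene")
b=ray("top",(359.5,222),.02); h=ray("top",(237.4,195),.01)
print("bed",b,"holder",h)
A=rect(im,"top",b[0],b[1],.014,.075,2600); B=rect(im,"top",h[0],h[1],.017,.075,2600)
A2=cv2.resize(sc[175:250,235:400],(780,355),interpolation=cv2.INTER_CUBIC)
out=np.vstack([np.hstack([A,B]),])
cv2.imwrite("pics/c1.png",out[...,::-1]); cv2.imwrite("pics/c2.png",A2[...,::-1])
for c,pt in(("top",(360,222)),("scene",(366,205))):
  for t in("bed","holder","stamp","tag_x"):
    for d in bot.masks_of(c,t):
        m=d["pixels"].astype(np.uint8); 
        print(c,t,round(d["confidence"],2),d["extent"],m.sum(),cv2.minAreaRect(cv2.findNonZero(m)) if m.any() else 0)
E
python3 m1.py
```

```text
bed [ 0.488  -0.1202  0.02  ] holder [0.5524 0.161  0.01  ]
top bed 0.92 [336.4, 200.1, 380.4, 248.8] 1975 ((358.6903381347656, 222.35400390625), (47.36153030395508, 42.838233947753906), 86.18592071533203)
top bed 0.92 [272.1, 239.9, 320.7, 296.9] 2115 ((296.4880065917969, 269.18402099609375), (48.65684509277344, 44.005821228027344), 79.69515228271484)
top bed 0.73 [165.9, 237.5, 217.4, 285.3] 2127 ((189.1890106201172, 262.20123291015625), (48.81073760986328, 44.503910064697266), 83.6598129272461)
top bed 0.66 [403.1, 234.2, 453.2, 285.5] 2048 ((427.9759521484375, 259.6236572265625), (49.11692428588867, 43.50355911254883), 79.2156982421875)
top holder 0.83 [228.9, 184.1, 251.6, 206.9] 174 ((238.70004272460938, 193.9000244140625), (22.807889938354492, 19.230182647705078), 63.43495178222656)
top stamp 0.48 [226.9, 183.3, 249.3, 202.4] 253 ((236.6000213623047, 191.1999969482422), (19.677396774291992, 14.310833930969238), 63.43495178222656)
top stamp 0.36 [291.5, 205.2, 313.8, 213.1] 98 ((301.98516845703125, 208.8514862060547), (5.472704887390137, 20.298757553100586), 84.2894058227539)
t
[... 2123 characters left out ...]
284.8, 301.2] 772 ((265.2500305175781, 284.2500305175781), (31.81980323791504, 28.284269332885742), 45.0)
scene tag_x 0.73 [349.3, 191.6, 384.5, 212.0] 456 ((366.39190673828125, 201.64862060546875), (29.629152297973633, 19.115581512451172), 36.02737045288086)
scene tag_x 0.69 [334.7, 231.6, 372.8, 260.5] 629 ((350.9705810546875, 244.38235473632812), (34.98571014404297, 21.951820373535156), 30.963756561279297)
scene tag_x 0.67 [243.2, 268.2, 290.3, 303.3] 835 ((266.0000305175781, 284.0000305175781), (33.941123962402344, 29.698482513427734), 45.0)
scene tag_x 0.6 [333.2, 228.8, 368.9, 258.2] 610 ((351.2470703125, 244.21176147460938), (29.28561019897461, 23.862350463867188), 40.601295471191406)
```

View pics/c1.png

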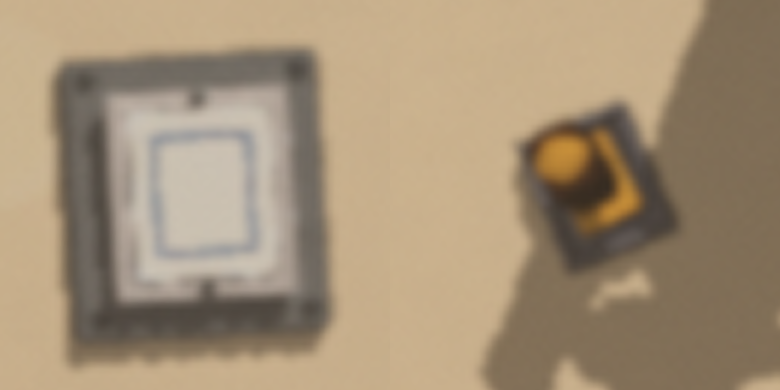

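View pics/c2.png

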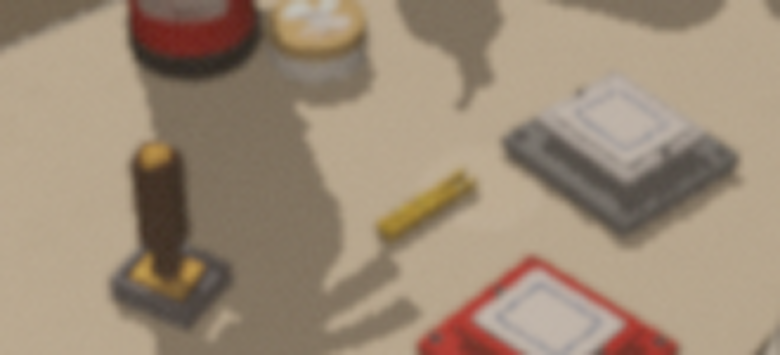

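The crop confirms the grey bed: grey base, aluminium table, white tag and blue frame, at top (359,222) and scene (366,199). The stamp stands in the grey tray at top (237,193). Its die looks turned about 30°, the tray about 23°. Next is the precise fit.

```bash
cat > m2.py <<'E'
from h import *
from scipy.optimize import least_squares
im=bot.camera("top"); sc=bot.camera("scene")
def blue(im,box):
    x0,y0,x1,y1=box; w=im[y0:y1,x0:x1].astype(float); s=w[...,2]-w[...,0]
    return np.clip(s-(s.max()*.25),0,None),x0,y0
# frame centre via blue weight, both cameras
for c,i,box in(("top",im,(342,205,378,240)),("scene",sc,(350,186,382,212))):
    s,x0,y0=blue(i,box); v,u=np.mgrid[:s.shape[0],:s.shape[1]]
    cu,cv_=(s*u).sum()/s.sum()+x0,(s*v).sum()/s.sum()+y0
    print(c,"blue",cu,cv_,s.max(), [ray(c,(cu,cv_),z)[:2] for z in(.03,.038,.046)])
b=ray("top",(359.5,222),.02)
A=rect(im,"top",b[0],b[1],.038,.04,10000).astype(float); s=A[...,2]-A[...,0]
m=(s>s.max()*.4).astype(np.uint8); r=cv2.minAreaRect(cv2.findNonZero(m)); print("frame rect",r, "xy",b[0]+.04-r[0][1]/1e4,b[1]+.04-r[0][0]/1e4)
print("hand pick frame xy@.014", b[0]+.075-192.7/2600,b[1]+.075-204.7/2600)
# holder: hand-picked rim corners
C=np.array([[518,147],[625,103],[677,228],[572,270]],float)-[390,0]
h=ray("top",(237.4,195),.01)
W=np.c_[h[0]+.075-C[:,1]/2600,h[1]+.075-C[:,0]/2600]; print("holder",W.mean(0))
# stamp: brown/brass top cap
print("cap",ray("top",(0,0),.098)[:0], )
uv=proj("top",[h[0]+.075-158/2600,h[1]+.075-172/2600,.017])[0]; print("cap uv",uv,ray("top",uv,.103))
us=(235+157/4.727,175+155/4.733); print("cap scene",us,ray("scene",us,.103))
hsv=cv2.cvtColor(im,cv2.COLOR_RGB2HSV)[180:210,222:256]; 
big=cv2.resize(im[176:214,216:258],(756,684),interpolation=cv2.INTER_CUBIC)[:600]
cv2.imwrite("pics/c3.png",big[...,::-1])
print("scale",756/42)
E
python3 m2.py
```

```text
top blue 360.0 212.5 0.75 [array([ 0.5094, -0.1204]), array([ 0.5089, -0.1194]), array([ 0.5085, -0.1183])]
scene blue nan nan 0.0 [array([nan, nan]), array([nan, nan]), array([nan, nan])]
frame rect ((403.4845886230469, 191.96926879882812), (21.04912757873535, 329.0353698730469), 89.82371520996094) xy 0.5088327879190445 -0.12057456127977893
hand pick frame xy@.014 0.4889143301835428 -0.12395687164824347
holder [0.5555 0.156 ]
cap []
cap uv [233.1897 188.5774] [0.5575 0.1581 0.103 ]
cap scene (268.2134546223821, 207.74878512571308) [0.5562 0.1586 0.103 ]
scale 18.0m2.py:10: RuntimeWarning: invalid value encountered in scalar divide
  cu,cv_=(s*u).sum()/s.sum()+x0,(s*v).sum()/s.sum()+y0
```

View pics/c3.png

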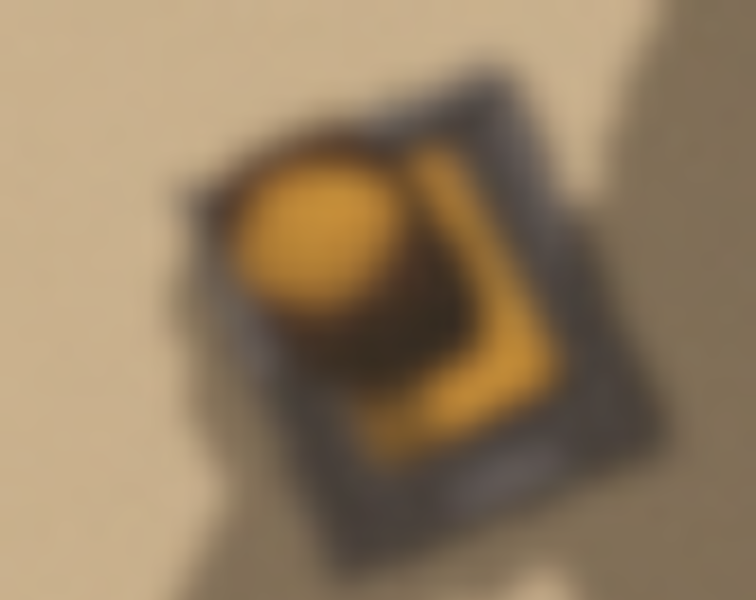

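```bash
cat > m3.py <<'E'
from h import *
from scipy.ndimage import map_coordinates
from scipy.optimize import differential_evolution as DE
ims={}
for c in("top","scene"):
    f=np.mean([bot.camera(c).astype(float) for _ in range(4)],0); ims[c]=f[...,2]-f[...,0]   # blueness
def outline(L,Wd,n=40):
    t=np.linspace(-.5,.5,n); return np.r_[np.c_[t*L,0*t+Wd/2],np.c_[t*L,0*t-Wd/2],np.c_[0*t+L/2,t*Wd],np.c_[0*t-L/2,t*Wd]]
def val(c,P,x,y,z,a):
    ca,sa=np.cos(a),np.sin(a); Q=np.c_[x+P[:,0]*ca-P[:,1]*sa,y+P[:,0]*sa+P[:,1]*ca,np.full(len(P),z)]
    u=proj(c,Q); return map_coordinates(ims[c],[u[:,1],u[:,0]],order=1).mean()
F,I,O=outline(.043,.035),outline(.034,.026),outline(.052,.044)
sc=lambda c,x,y,z,a: val(c,F,x,y,z,a)-.5*val(c,I,x,y,z,a)-.5*val(c,O,x,y,z,a)
x0,y0=.489,-.122
for cs in(("top",),("scene",),("top","scene")):
    r=DE(lambda p:-sum(sc(c,*p) for c in cs),[(x0-.012,x0+.012),(y0-.012,y0+.012),(.030,.046),(-.15,.3)],seed=1,tol=1e-6)
    print(cs,r.x[:3],np.degrees(r.x[3]),-r.fun)
for z in(.03,.038,.046):
    r=DE(lambda p:-sc("top",p[0],p[1],z,p[2]),[(x0-.012,x0+.012),(y0-.012,y0+.012),(-.15,.3)],seed=1,tol=1e-6); print(z,r.x,-r.fun)
C=np.array([[185,185],[510,60],[672,435],[340,580]])/18-.47+[216,176]
W=np.array([ray("top",u,.017) for u in C]); print("holder",W.mean(0),[np.degrees(np.arctan2(*(W[a]-W[b])[1::-1])) for a,b in((0,3),(1,2))],[np.linalg.norm(W[i]-W[i-1]) for i in range(4)])
D=np.array([[440,145],[560,357],[382,462]])/18-.47+[216,176]
W=np.array([ray("top",u,.017) for u in D]); print("die",W,np.linalg.norm(W[0]-W[1]),np.linalg.norm(W[2]-W[1]),"ctr",(W[0]+W[2])/2)
print("captop",ray("top",np.array([320,235])/18-.47+[216,176],.103))
print(bot.get_obs()["time"])
E
python3 m3.py
```

```text
Traceback (most recent call last):
  File "m3.py", line 16, in <module>
    r=DE(lambda p:-sum(sc(c,*p) for c in cs),[(x0-.012,x0+.012),(y0-.012,y0+.012),(.030,.046),(-.15,.3)],seed=1,tol=1e-6)
  File "m3.py", line 16, in <lambda>
    r=DE(lambda p:-sum(sc(c,*p) for c in cs),[(x0-.012,x0+.012),(y0-.012,y0+.012),(.030,.046),(-.15,.3)],seed=1,tol=1e-6)
                   ~~~^^^^^^^^^^^^^^^^^^^^^^
  File "m3.py", line 16, in <genexpr>
    r=DE(lambda p:-sum(sc(c,*p) for c in cs),[(x0-.012,x0+.012),(y0-.012,y0+.012),(.030,.046),(-.15,.3)],seed=1,tol=1e-6)
                       ~~^^^^^^
  File "m3.py", line 13, in <lambda>
    sc=lambda c,x,y,z,a: val(c,F,x,y,z,a)-.5*val(c,I,x,y,z,a)-.5*val(c,O,x,y,z,a)
                                             ~~~^^^^^^^^^^^^^
  File "m3.py", line 11, in val
    u=proj(c,Q); return map_coordinates(ims[c],[u[:,1],u[:,0]],order=1).mean()
  File "h.py", line 10, in proj
    K,T=cal(c); q=(np.atleast_2d(P)-T[:3,3])@T[:3,:3]; q=q@K.T; return q[:,:2]/q[:,2:]
        ~~~^^^
  File "h.py", line 5, in cal
    k=bot.get_calibration(c); return np.array(k["intrinsics"]),np.array(k["pose"])
ValueError: time passes only in moves, steps and waits
```

Too many calibration calls, so I'll cache them.

```bash
sed -i 's/^def cal/from functools import lru_cache\n@lru_cache\ndef cal/' h.py; timeout 300 python3 m3.py
```

```text
('top',) [ 0.4875 -0.1192  0.046 ] 4.099610920425566 15.644066294977783
('scene',) [ 0.4806 -0.1115  0.0445] 1.744693551058619 4.794575587306303
('top', 'scene') [ 0.4883 -0.1204  0.035 ] 1.973636612678374 19.63217899880742
0.03 [ 0.4881 -0.1213  0.0692] 15.180754068783255
0.038 [ 0.4877 -0.1202  0.074 ] 15.47180465686222
0.046 [ 0.4875 -0.1192  0.0715] 15.644067104343225
holder [0.5563 0.156  0.017 ] [np.float64(21.61225448105516), np.float64(23.371735832885307)] [np.float64(0.05450850641143101), np.float64(0.04425762576622139), np.float64(0.05261140589316936), np.float64(0.04589857074750715)]
die [[0.5781 0.1544 0.017 ]
 [0.5508 0.139  0.017 ]
 [0.5375 0.1615 0.017 ]] 0.03136374462190024 0.02620762882987137 ctr [0.5578 0.158  0.017 ]
captop [0.5575 0.1579 0.103 ]
2.3
```

```bash
for i in 1 2 3; do python3 -m pendant '[[[3.16,-2.45,0,0,0,0,100],[3.16,-2.45,0,0,0,0,100],[3.16,-2.45,0,0,0,0,100],[3.16,-2.45,0,0,0,0,100],[3.16,-2.45,0,0,0,0,100]]]'; done
cat > g.py <<'E'
from h import *
import sys
from scipy.spatial.transform import Rotation as R
x,y,z,yaw=map(float,sys.argv[1:5])
o=bot.get_obs(); M=R.from_euler("xyz",o["tcp_rot"],degrees=True); G=R.from_euler("xyz",[180,0,yaw],degrees=True)
print("t",o["time"],o["ee_pos"],o["tcp_rot"],"F",o["wrist_force"],"M",o["torque"],"op",o["opening"],"q",o["q"])
print("cm",M.inv().apply(np.array([x,y,z])-o["ee_pos"])*100,"rad",(M.inv()*G).as_rotvec())
E
python3 g.py .5575 .158 .2 29.5
```

```text
time: 2.72
ee_pos: [0.3328, -0.3106, 0.2283]
tcp_rot: [-179.9, 0.1, 26.1]
wrist_force: [1.2, -0.5, -0.5]
opening: 0.0855
time: 3.13
ee_pos: [0.4226, -0.1223, 0.2294]
tcp_rot: [179.9, -0.1, 25.9]
wrist_force: [1.0, -1.0, -0.0]
opening: 0.0856
time: 3.55
ee_pos: [0.5124, 0.0659, 0.2311]
tcp_rot: [179.8, -0.3, 26.0]
wrist_force: [0.6, -0.8, -1.6]
opening: 0.0852
t 3.55 [0.5124 0.0659 0.2311] [179.8127  -0.274   25.9665] F [ 0.5841 -0.8249 -1.6169] M [-0.0346 -0.0222  0.0401] op 0.08524643540443716 q [  7.3822   0.0511   4.9474  94.5769  -0.0902 161.4159]
cm [ 8.0738 -6.3117  3.1236] rad [ 0.0034 -0.0047 -0.0617]
```

```bash
python3 -m pendant '[[[2.7,-2.1,1,0.001,-0.001,-0.02,100],[2.7,-2.1,1,0.001,-0.001,-0.02,100],[2.7,-2.1,1,0,0,-0.02,100],[0,0,0,0,0,0,100],[0,0,0,0,0,0,100]]]' >/dev/null;  python3 g.py .5575 .158 .16 29.5
```

```text
t 3.9667 [0.5591 0.1721 0.1985] [179.9403  -0.2027  30.0294] F [ 0.0436 -0.9358 -0.2214] M [-0.063   0.099   0.0066] op 0.0852800271567667 q [ 17.1184   9.0528  10.9195  91.6557  -0.0129 167.0891]
cm [-0.8625  1.1386  3.8531] rad [ 0.001  -0.0035  0.0092]
```

```bash
python3 -m pendant '[[[-0.8,1.1,0,0.001,-0.003,0.009,100],[0,0,0,0,0,0,100],[0,0,0,0,0,0,100]]]' >/dev/null;  python3 g.py .5575 .158 .055 29.5
```

```text
t 4.2167 [0.5571 0.1571 0.1983] [-179.99      0.0492   29.4823] F [ 0.1092 -0.3032 -0.1056] M [ 0.0122 -0.0506  0.0031] op 0.08558763736337119 q [ 15.7461   8.4471  10.2123  91.8154  -0.002  166.2638]
cm [ 0.0971 -0.058  14.3306] rad [-0.0002  0.0009 -0.0003]
```

```bash
python3 -m pendant '[[[0.1,-0.05,3,0,0.001,0,100],[0,0,3,0,0,0,100],[0,0,3,0,0,0,100],[0,0,2.5,0,0,0,100],[0,0,1.3,0,0,0,100]]]' >/dev/null;python3 -m pendant '[[[0,0,0,0,0,0,100],[0,0,0,0,0,0,100]]]' >/dev/null;  python3 g.py .5575 .158 .055 29.5
```

```text
t 4.8 [0.5595 0.151  0.0724] [179.8313  -0.6535  28.8196] F [0.0517 0.8276 0.3888] M [-0.0186  0.0244 -0.0193] op 0.08550927180344206 q [ 15.1043   8.1646  -4.0112  77.1493  -0.0089 166.2856]
cm [ 0.1486 -0.7169  1.7436] rad [ 0.003  -0.0114 -0.0119]
```

Run:
```python
from h import *
im=bot.camera("scene"); cv2.imwrite("pics/s2.png",cv2.resize(im[140:260,190:350],(800,600),interpolation=cv2.INTER_CUBIC)[...,::-1])
```

```text
(no output)
```

View pics/s2.png

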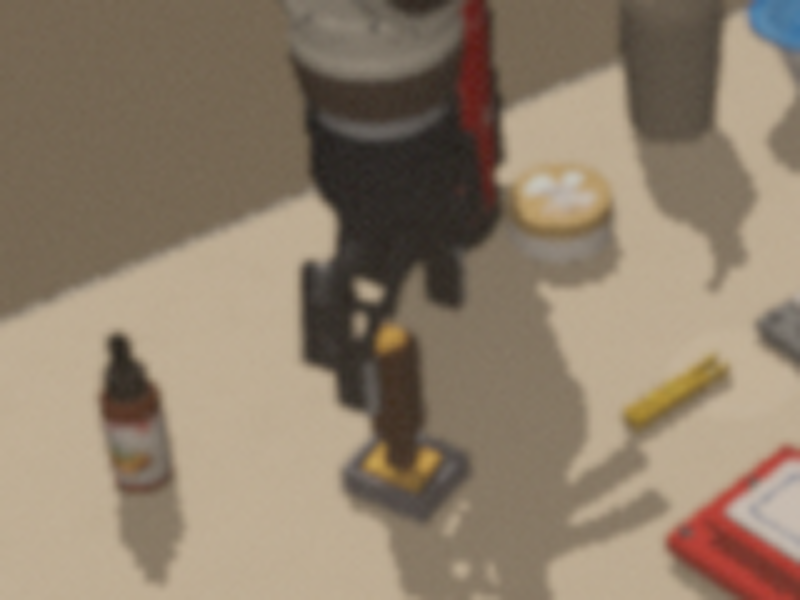

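```bash
python3 - <<'E'
from h import *
p=np.array([.5595,.151,.0724]); t=np.array([.482,-.876,0])
for n,q in(("tcp",p),("f+",p+t*.0427+[0,0,.013]),("f-",p-t*.0427+[0,0,.013]),("cap meas",np.array([.5575,.158,.105]))): print(n,(proj("scene",q)[0]-[190,140])*5)
E
python3 -m pendant '[[[0.15,-0.7,0,0.003,-0.011,-0.012,100],[0,0,0,0,0,0,100],[0,0,0,0,0,0,100]]]' >/dev/null;  python3 g.py .5575 .158 .055 29.5
```

```text
tcp [404.7347 374.4174]
f+ [441.7915 307.8024]
f- [361.979  405.7231]
cap meas [390.4765 333.9797]
t 5.1 [0.5591 0.1582 0.0771] [179.9365  -0.2874  29.5036] F [ 0.1932 -0.3627 -0.0199] M [-0.0332 -0.0031  0.01  ] op 0.08527103011500628 q [ 15.7995   8.6809  -2.9081  78.1167   0.0064 166.296 ]
cm [-0.1645 -0.0613  2.2127] rad [ 0.0011 -0.005   0.0001]
```

The picture shows the fingers straddling the handle, with tips at (360,400) and (440,300) and the cap at (392,335). That matches the projections.

```bash
python3 -m pendant '[[[-0.15,-0.05,0.9,0.001,-0.005,0,100],[0,0,0.7,0,0,0,100],[0,0,0.6,0,0,0,100],[0,0,0,0,0,0,100],[0,0,0,0,0,0,100]]]' >/dev/null;  python3 g.py .5575 .158 .055 29.5
```

```text
t 5.5167 [0.5585 0.1587 0.0545] [179.9605  -0.1275  29.5529] F [0.3537 0.233  0.3849] M [-0.0041 -0.0132  0.0277] op 0.08566599474521074 q [ 15.8684   9.2513  -4.7929  75.8225  -0.0082 166.3155]
cm [-0.1197  0.0137 -0.0542] rad [ 0.0007 -0.0022  0.0009]
```

Close gently first (20 N) so the stamp can align, then firm up.

```bash
python3 -m pendant '[[[-0.1,0,0,0,-0.002,0,0],[0,0,0,0,0,0,0],[0,0,0,0,0,0,0],[0,0,0,0,0,0,0],[0,0,0,0,0,0,0]]]' 20 ; python3 -m pendant '[[[0,0,0,0,0,0,0],[0,0,0,0,0,0,0],[0,0,0,0,0,0,0],[0,0,0,0,0,0,0],[0,0,0,0,0,0,0]]]' 20 ;python3 g.py .5575 .158 .055 29.5
```

```text
time: 5.93
ee_pos: [0.5573, 0.158, 0.0543]
tcp_rot: [180.0, 0.0, 29.5]
wrist_force: [1.1, -0.3, -0.6]
opening: 0.0255
time: 6.35
ee_pos: [0.5574, 0.158, 0.0544]
tcp_rot: [180.0, 0.0, 29.5]
wrist_force: [0.3, 0.2, -0.9]
opening: 0.0217
t 6.35 [0.5574 0.158  0.0544] [179.9637   0.0261  29.5442] F [ 0.2986  0.2276 -0.9067] M [ 0.0234 -0.0095  0.0398] op 0.021703556385266897 q [ 15.8493   9.2346  -4.8151  75.9671  -0.0415 166.3051]
cm [ 0.0105  0.0085 -0.057 ] rad [0.0006 0.0005 0.0008]
```

```bash
python3 -m pendant '[[[0,0,0,0,0,0,0],[0,0,0,0,0,0,0],[0,0,0,0,0,0,0],[0,0,-0.5,0,0,0,0],[0,0,-1,0,0,0,0]]]' 90 >/dev/null; python3 -m pendant '[[[0,0,-1.5,0,0,0,0],[0,0,-2,0,0,0,0],[0,0,-2,0,0,0,0],[0,0,0,0,0,0,0],[0,0,0,0,0,0,0]]]'; python3 g.py .5575 .158 .155 29.5
```

```text
time: 7.18
ee_pos: [0.5565, 0.1578, 0.1297]
tcp_rot: [180.0, 0.1, 29.5]
wrist_force: [0.1, 0.1, -2.5]
opening: 0.0213
t 7.1833 [0.5565 0.1578 0.1297] [179.9876   0.1171  29.5371] F [ 0.085   0.0669 -2.5408] M [-0.0596  0.0022 -0.0139] op 0.021309968627845254 q [ 15.8509   8.1453   2.306   84.2714  -0.0397 166.3138]
cm [ 0.0885  0.0319 -2.5309] rad [0.0002 0.002  0.0006]
```

Run:
```python
from h import *
im=bot.camera("scene"); cv2.imwrite("pics/s3.png",cv2.resize(im[140:260,190:350],(800,600),interpolation=cv2.INTER_CUBIC)[...,::-1])
```

```text
(no output)
```

View pics/s3.png

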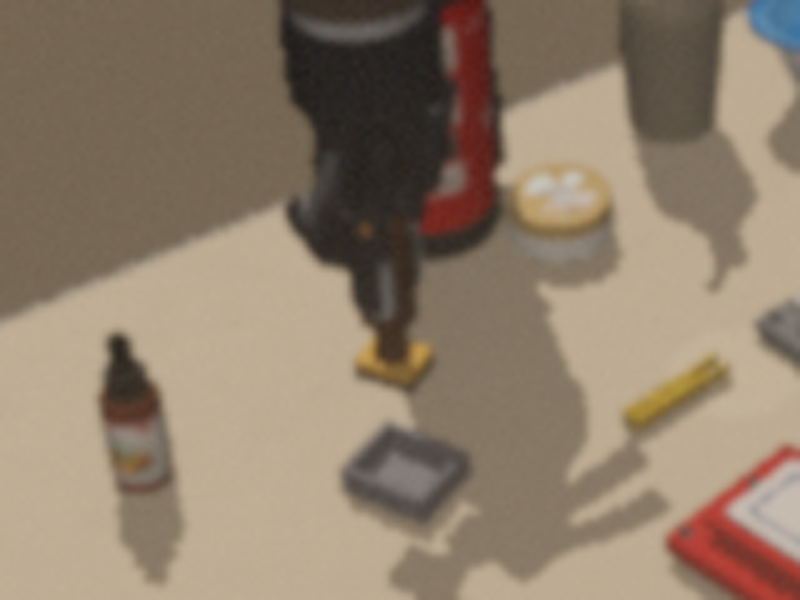

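The stamp is gripped and upright, with the die at (395,360) above the empty tray at (405,475). Next: carry it to the bed.

```bash
python3 -m pendant '[[[-1.5,1.5,-1,0,0,0,0],[-2.7,2.85,-1,0,0,0,0],[-2.7,2.85,-0.5,0,0,0,0],[-2.7,2.85,0,0,0,0,0],[-2.7,2.85,0,0,0,0,0]]]' >/dev/null; python3 -m pendant '[[[-2.5,2.7,0,0,0,0,0],[-2.3,2.5,0,0,0,0,0],[-1,1,0,0,0,0.05,0],[0,0,0,0,0,0.07,0],[0,0,0,0,0,0.07,0]]]'>/dev/null; python3 -m pendant '[[[0,0,0,0,0,0.07,0],[0,0,0,0,0,0.07,0],[0,0,0,0,0,0.06,0],[0,0,0,0,0,0,0],[0,0,0,0,0,0,0]]]'; python3 g.py .488 -.1205 .150 4
```

```text
time: 8.48
ee_pos: [0.4841, -0.1089, 0.1411]
tcp_rot: [-179.9, 1.1, 6.2]
wrist_force: [-0.1, -0.3, -1.0]
opening: 0.0212
t 8.4833 [ 0.4841 -0.1089  0.1411] [-179.8741    1.0585    6.2456] F [-0.064  -0.2696 -0.9563] M [ 0.0277  0.0157 -0.0439] op 0.021177095677501846 q [-12.5514  -2.1771  -7.1962  86.0236  -0.2218 161.2062]
cm [ 0.2452  1.1928 -0.893 ] rad [-0.0018  0.0185  0.0392]
```

```bash
python3 -m pendant '[[[0.25,1.2,-0.5,-0.002,0.018,0.039,0],[0,0,0,0,0,0,0],[0,0,0,0,0,0,0]]]' >/dev/null; python3 g.py .488 -.1205 .130 4
```

```text
t 8.7333 [ 0.4878 -0.1212  0.1451] [-179.9851    0.0498    4.1244] F [-0.7878 -0.5673 -1.4207] M [0.0318 0.0055 0.0492] op 0.02125153559392037 q [-13.9499  -2.3153  -6.8886  85.4786  -0.0012 161.9257]
cm [ 0.0222 -0.0668  1.5076] rad [-0.0003  0.0009  0.0022]
```

```bash
python3 -m pendant '[[[0.02,-0.06,1.2,0,0.001,0.002,0],[0,0,1.2,0,0,0,0],[0,0,0.8,0,0,0,0],[0,0,0,0,0,0,0],[0,0,0,0,0,0,0]]]' >/dev/null; python3 g.py .488 -.1205 .102 4;python3 - <<'E'
from h import *
im=bot.camera("scene"); A=cv2.resize(im[160:235,320:420],(800,600),interpolation=cv2.INTER_CUBIC)[...,::-1].copy()
cv2.imwrite("pics/s4.png",A)
E
```

```text
t 9.15 [ 0.4873 -0.1204  0.1084] [-179.9547    0.0634    4.1168] F [ 0.8565  0.1091 -0.6471] M [ 0.0182 -0.0408 -0.0273] op 0.02092268321513974 q [-13.8914  -2.1546 -10.7746  81.4543   0.0235 161.9918]
cm [0.0654 0.0144 0.6437] rad [-0.0008  0.0011  0.002 ]
```

View pics/s4.png

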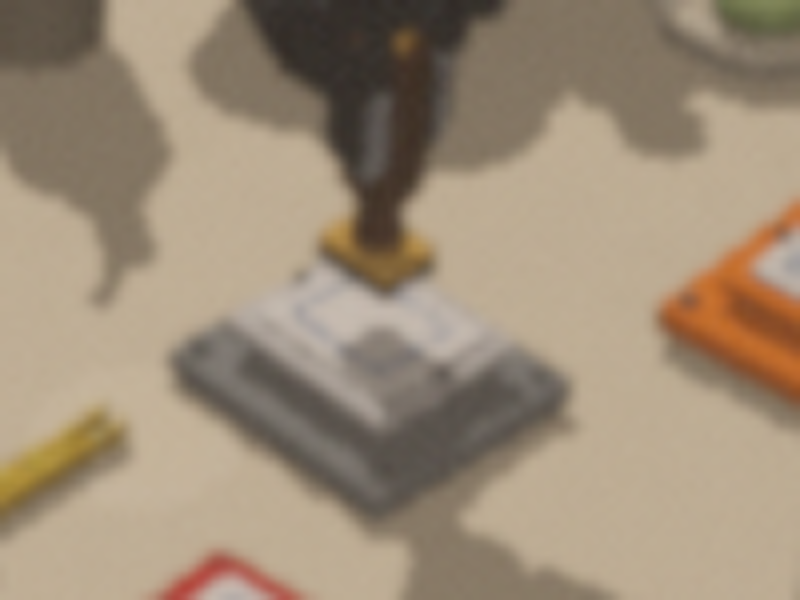

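Run:
```python
from h import *
a=np.radians(4.1);R2=np.array([[np.cos(a),-np.sin(a)],[np.sin(a),np.cos(a)]])
def quad(cx,cy,z,L,W): 
    P=np.array([[L,W],[L,-W],[-L,-W],[-L,W]])/2@R2.T+[cx,cy]; return (proj("scene",np.c_[P,np.full(4,z)])-[320,160])*8
print("die bottom",quad(.4873,-.1204,.059,.034,.026)); print("die top",quad(.4873,-.1204,.071,.034,.026))
for z in(.03,.038,.046): print("frame",z,quad(.488,-.1205,z,.044,.036))
print("base top",quad(.488,-.1205,.014,.11,.10))
print("axis",(proj("scene",np.array([[.4873,-.1204,.157],[.4873,-.1204,.091],[.4873,-.1204,.071]]))-[320,160])*8)
```

```text
die bottom [[316.1117 258.781 ]
 [368.283  228.6436]
 [437.3625 273.2404]
 [385.1002 304.2796]]
die top [[317.5907 231.8849]
 [370.0428 201.8422]
 [439.5457 246.2935]
 [387.0021 277.2405]]
frame 0.03 [[291.7037 320.6949]
 [362.9886 278.8787]
 [451.0602 336.757 ]
 [379.6139 380.1769]]
frame 0.038 [[292.5822 303.2851]
 [364.1192 261.5472]
 [452.5445 319.3129]
 [380.8456 362.6576]]
frame 0.046 [[293.4674 285.7443]
 [365.2582 244.087 ]
 [454.0401 301.7367]
 [382.0867 345.0038]]
base top [[162.2958 349.0158]
 [358.581  235.5799]
 [577.3846 377.4607]
 [379.9884 502.0071]]
axis [[392.1669  36.7144]
 [381.5126 193.5097]
 [378.4167 239.0713]]
```

The die sits over the frame within about 1 to 2 mm, and the visible frame corners suggest a tag height near 37 mm. I'll feel my way down.

```bash
python3 -m pendant '[[[0.06,0.01,0.5,-0.001,0.001,0.002,0],[0,0,0.4,0,0,0,0],[0,0,0,0,0,0,0],[0,0,0,0,0,0,0]]]' >/dev/null; for i in 1 2 3 4; do python3 -m pendant '[[[0,0,0,0,0,0,0]]]' | grep -E "wrist|ee_"; done; python3 g.py .488 -.1205 .092 4
```

```text
ee_pos: [0.4883, -0.1203, 0.099]
wrist_force: [0.3, -0.7, -1.3]
ee_pos: [0.4884, -0.1203, 0.0992]
wrist_force: [0.0, 0.4, -1.8]
ee_pos: [0.4885, -0.1203, 0.0994]
wrist_force: [0.0, -0.0, -1.2]
ee_pos: [0.4886, -0.1204, 0.0997]
wrist_force: [0.0, -1.1, -1.4]
t 9.8667 [ 0.4886 -0.1204  0.0997] [179.9569  -0.0801   4.0274] F [ 0.0325 -1.0647 -1.3689] M [-0.0296  0.0736  0.0146] op 0.0211815676744819 q [-13.8269  -2.0433 -11.6385  80.3153  -0.0165 162.1457]
cm [-0.0668  0.0097  0.765 ] rad [ 0.0008 -0.0014  0.0005]
```

```bash
python3 -m pendant '[[[-0.06,0.01,0.2,0.001,-0.001,0,0],[0,0,0.2,0,0,0,0],[0,0,0.15,0,0,0,0]]]' | grep -E "wrist|ee_";  for i in 1 2 3 4; do python3 -m pendant '[[[0,0,0.1,0,0,0,0]]]' | grep -E "wrist|ee_"; done; python3 g.py .488 -.1205 .088 4
```

```text
ee_pos: [0.4884, -0.1206, 0.0944]
wrist_force: [0.5, 0.1, -1.8]
ee_pos: [0.4883, -0.1206, 0.0931]
wrist_force: [0.1, -0.5, -1.6]
ee_pos: [0.4882, -0.1206, 0.0919]
wrist_force: [0.2, -0.0, -2.0]
ee_pos: [0.4882, -0.1206, 0.0907]
wrist_force: [0.2, -0.6, -0.8]
ee_pos: [0.4881, -0.1206, 0.0895]
wrist_force: [-0.1, -0.4, -1.8]
t 10.45 [ 0.4881 -0.1206  0.0895] [-179.989    -0.042     4.0256] F [-0.0539 -0.3543 -1.7581] M [-0.0342  0.0097  0.0381] op 0.02110175632211907 q [-13.8879  -1.9004 -12.6265  79.2373   0.0234 162.0866]
cm [-0.0123 -0.0078  0.1482] rad [-0.0002 -0.0007  0.0004]
```

```bash
for i in 1 2 3 4 5; do python3 -m pendant '[[[0,0,0.05,0,0,0,0]]]' | grep -E "wrist|ee_"; done
```

```text
ee_pos: [0.4881, -0.1206, 0.0888]
wrist_force: [0.0, -0.4, -1.8]
ee_pos: [0.4881, -0.1206, 0.0882]
wrist_force: [0.0, -0.1, -1.9]
ee_pos: [0.4881, -0.1206, 0.0876]
wrist_force: [-0.3, -0.2, -0.8]
ee_pos: [0.4881, -0.1206, 0.0871]
wrist_force: [-0.0, -0.5, -2.1]
ee_pos: [0.4881, -0.1205, 0.0866]
wrist_force: [-0.4, -0.0, -1.7]
```

```bash
for i in 1 2 3 4 5; do python3 -m pendant '[[[0,0,0.05,0,0,0,0]]]' | grep -E "wrist|ee_"; done
```

```text
ee_pos: [0.4881, -0.1206, 0.0861]
wrist_force: [0.2, -0.7, -1.3]
ee_pos: [0.4881, -0.1206, 0.0855]
wrist_force: [0.1, 0.1, -1.9]
ee_pos: [0.4882, -0.1206, 0.085]
wrist_force: [-0.0, 0.7, -1.0]
ee_pos: [0.4882, -0.1206, 0.0845]
wrist_force: [0.9, 0.1, -1.9]
ee_pos: [0.4882, -0.1206, 0.0839]
wrist_force: [-0.8, -0.4, -1.5]
```

```bash
for i in 1 2 3 4 5; do python3 -m pendant '[[[0,0,0.05,0,0,0,0]]]' | grep -E "wrist|ee_"; done
```

```text
ee_pos: [0.4882, -0.1206, 0.0834]
wrist_force: [-0.2, -0.2, -1.4]
ee_pos: [0.4882, -0.1205, 0.0828]
wrist_force: [0.7, 0.7, -2.3]
ee_pos: [0.4882, -0.1206, 0.0823]
wrist_force: [-0.3, -0.2, 0.1]
ee_pos: [0.4882, -0.1206, 0.0818]
wrist_force: [-0.7, -0.3, 1.8]
ee_pos: [0.4883, -0.1206, 0.0815]
wrist_force: [-2.2, -0.3, 2.8]
```

```bash
for i in 1 2 3 4; do python3 -m pendant '[[[-0.01,0,0.05,0,0,0,0]]]' | grep -E "wrist|ee_"; done; python3 g.py .488 -.1205 .079 4
```

```text
ee_pos: [0.4882, -0.1206, 0.0813]
wrist_force: [-1.2, 0.1, 1.9]
ee_pos: [0.4882, -0.1206, 0.0811]
wrist_force: [-1.9, 0.8, 4.5]
ee_pos: [0.4882, -0.1206, 0.081]
wrist_force: [-1.1, 1.3, 3.3]
ee_pos: [0.4882, -0.1206, 0.0808]
wrist_force: [-2.4, 0.5, 5.1]
t 12.0333 [ 0.4882 -0.1206  0.0808] [179.9866  -0.1632   4.0297] F [-2.3616  0.5234  5.0502] M [ 0.2004  0.4642 -0.02  ] op 0.021113116298635843 q [-13.8976  -1.8631 -13.5519  78.1518   0.0375 162.0727]
cm [-0.0212 -0.0123  0.1824] rad [ 0.0002 -0.0028  0.0005]
```

```bash
for i in 1 2 3 4 5; do python3 -m pendant '[[[-0.01,0,0.08,0,-0.001,0,0]]]' | grep -E "wrist|ee_"; done; python3 g.py .488 -.1205 .079 4
```

```text
ee_pos: [0.4882, -0.1206, 0.0804]
wrist_force: [-2.5, 1.0, 6.6]
ee_pos: [0.4883, -0.1206, 0.0801]
wrist_force: [-1.7, 0.7, 7.1]
ee_pos: [0.4884, -0.1206, 0.0799]
wrist_force: [-2.0, 1.4, 9.0]
ee_pos: [0.4886, -0.1206, 0.0798]
wrist_force: [-2.6, 1.3, 7.4]
ee_pos: [0.4888, -0.1206, 0.0798]
wrist_force: [-2.0, 1.8, 8.9]
t 12.45 [ 0.4888 -0.1206  0.0798] [179.959   -0.1152   4.0397] F [-1.997   1.8384  8.8757] M [0.3496 0.578  0.0468] op 0.021307946901431833 q [-13.8545  -1.7269 -13.5367  78.0679  -0.0036 162.1059]
cm [-0.0805 -0.0132  0.0764] rad [ 0.0007 -0.002   0.0007]
```

```bash
for i in 1 2 3; do python3 -m pendant '[[[-0.04,0,0.12,0,0,0,0]]]' | grep -E "wrist|ee_"; done; python3 g.py .488 -.1205 .079 4
```

```text
ee_pos: [0.4889, -0.1206, 0.0795]
wrist_force: [-2.5, 0.6, 8.9]
ee_pos: [0.4889, -0.1206, 0.0793]
wrist_force: [-1.6, 2.2, 10.0]
ee_pos: [0.4891, -0.1206, 0.0791]
wrist_force: [-1.8, 2.9, 12.0]
t 12.7 [ 0.4891 -0.1206  0.0791] [179.9351  -0.3859   4.0579] F [-1.8203  2.9335 11.972 ] M [ 0.4822  0.6922 -0.0461] op 0.021386255716110643 q [-13.8792  -1.9543 -13.8281  77.739    0.0571 162.0633]
cm [-0.1058 -0.0125  0.0139] rad [ 0.0011 -0.0067  0.001 ]
```

```bash
for i in 1 2 3; do python3 -m pendant '[[[-0.06,0,0.1,0,-0.003,0,0]]]' | grep -E "wrist|ee_|tcp"; done; python3 g.py .488 -.1205 .079 4
```

```text
ee_pos: [0.4891, -0.1206, 0.0793]
tcp_rot: [179.9, -0.3, 4.1]
wrist_force: [-1.9, 1.2, 10.3]
ee_pos: [0.4891, -0.1205, 0.0795]
tcp_rot: [179.9, -0.3, 4.1]
wrist_force: [-1.2, 1.6, 10.1]
ee_pos: [0.4892, -0.1205, 0.0796]
tcp_rot: [179.9, -0.2, 4.1]
wrist_force: [-0.6, 0.6, 9.6]
t 12.95 [ 0.4892 -0.1205  0.0796] [179.91    -0.2242   4.0751] F [-0.6184  0.5737  9.6351] M [0.4076 0.411  0.0096] op 0.02124076303063454 q [-13.8323  -1.7988 -13.6268  77.931   -0.0167 162.0928]
cm [-0.117  -0.0114  0.0585] rad [ 0.0016 -0.0039  0.0013]
```

```bash
for i in 1 2 3; do python3 -m pendant '[[[-0.07,0,0.14,0,0,0,0]]]' | grep -E "wrist|ee_|tcp"; done; for i in 1 2 3; do python3 -m pendant '[[[-0.07,0,0.12,0,-0.001,0,0]]]' | grep -E "wrist|ee_|tcp"; done
```

```text
ee_pos: [0.4891, -0.1205, 0.0793]
tcp_rot: [179.9, -0.3, 4.1]
wrist_force: [-1.8, 0.9, 10.7]
ee_pos: [0.489, -0.1205, 0.0791]
tcp_rot: [179.9, -0.4, 4.1]
wrist_force: [-2.0, 2.3, 11.5]
ee_pos: [0.489, -0.1205, 0.0789]
tcp_rot: [179.9, -0.6, 4.1]
wrist_force: [-1.6, 1.8, 12.2]
ee_pos: [0.4889, -0.1205, 0.079]
tcp_rot: [179.9, -0.6, 4.1]
wrist_force: [-2.2, 1.7, 11.7]
ee_pos: [0.4889, -0.1205, 0.0791]
tcp_rot: [179.9, -0.7, 4.1]
wrist_force: [-2.6, 1.8, 11.3]
ee_pos: [0.4888, -0.1205, 0.0792]
tcp_rot: [179.9, -0.8, 4.1]
wrist_force: [-1.7, 2.6, 11.3]
```

```bash
for i in 1 2 3 4 5 6; do python3 -m pendant '[[[-0.06,0,0.13,0,-0.002,0,0]]]' | grep -E "wrist|ee_|tcp"; done
```

```text
ee_pos: [0.4888, -0.1205, 0.0791]
tcp_rot: [179.8, -0.8, 4.1]
wrist_force: [-2.2, 1.1, 10.6]
ee_pos: [0.4888, -0.1205, 0.0791]
tcp_rot: [179.8, -0.8, 4.1]
wrist_force: [-1.5, 2.4, 11.3]
ee_pos: [0.4888, -0.1205, 0.0791]
tcp_rot: [179.8, -0.8, 4.1]
wrist_force: [-2.0, 2.1, 10.4]
ee_pos: [0.4889, -0.1205, 0.079]
tcp_rot: [179.8, -0.8, 4.1]
wrist_force: [-2.1, 1.5, 11.5]
ee_pos: [0.4889, -0.1204, 0.079]
tcp_rot: [179.8, -0.8, 4.2]
wrist_force: [-1.9, 1.8, 12.0]
ee_pos: [0.4889, -0.1205, 0.079]
tcp_rot: [179.8, -0.8, 4.2]
wrist_force: [-2.8, 0.6, 11.5]
```

```bash
for i in 1 2 3 4 5 6 7 8; do python3 -m pendant '[[[-0.06,0,0.135,0,-0.002,0,0]]]' | grep -E "wrist|ee_"; done; python3 g.py .4889 -.1205 .12 4.1
```

```text
ee_pos: [0.489, -0.1204, 0.079]
wrist_force: [-2.6, 1.5, 12.1]
ee_pos: [0.4891, -0.1204, 0.0789]
wrist_force: [-2.7, 1.6, 12.2]
ee_pos: [0.4891, -0.1204, 0.0789]
wrist_force: [-2.8, 2.4, 11.6]
ee_pos: [0.4892, -0.1204, 0.0789]
wrist_force: [-1.9, 2.1, 11.7]
ee_pos: [0.4893, -0.1204, 0.0789]
wrist_force: [-3.1, 1.7, 11.5]
ee_pos: [0.4894, -0.1203, 0.0789]
wrist_force: [-2.2, 2.0, 11.5]
ee_pos: [0.4895, -0.1203, 0.079]
wrist_force: [-2.6, 2.3, 11.4]
ee_pos: [0.4896, -0.1203, 0.079]
wrist_force: [-2.6, 1.4, 11.8]
t 14.6167 [ 0.4896 -0.1203  0.079 ] [179.7127  -0.8534   4.2071] F [-2.5934  1.43   11.8228] M [ 0.536   0.7063 -0.05  ] op 0.02114418813441638 q [-13.8023  -2.4162 -14.301   77.2148  -0.0094 161.9926]
cm [-0.0081  0.0334 -4.1043] rad [ 0.005  -0.0149  0.0018]
```

Held about 1.9 s at roughly 13 N (tared). Now a straight lift.

```bash
python3 -m pendant '[[[-0.03,0,-0.2,0,0,0,0]]]'| grep -E "wrist|ee_"; python3 -m pendant '[[[-0.03,0,-0.3,0,0,0,0]]]'| grep -E "wrist|ee_"; python3 -m pendant '[[[0,0,-0.5,0,0,0,0],[0,0,-1,0,0,0,0],[0,0,-1.5,0.005,-0.015,0.002,0],[0,0,-1.5,0,0,0,0],[0,0,-1,0,0,0,0]]]' ; python3 -m pendant '[[[0,0,-1,0,0,0,0],[0,0,0,0,0,0,0],[0,0,0,0,0,0,0]]]'>/dev/null; python3 g.py .5565 .157 .15 22.5
python3 - <<'E'
from h import *
im=bot.camera("scene"); A=cv2.resize(im[130:235,310:430],(685,600),interpolation=cv2.INTER_CUBIC)[...,::-1].copy()
cv2.imwrite("pics/s5.png",A)
E
```

```text
ee_pos: [0.4895, -0.1203, 0.0815]
wrist_force: [-0.2, 0.3, 1.4]
ee_pos: [0.4892, -0.1203, 0.0845]
wrist_force: [0.4, -0.3, -1.2]
time: 15.2
ee_pos: [0.4869, -0.1199, 0.14]
tcp_rot: [-179.9, 0.3, 4.1]
wrist_force: [0.3, -0.3, -0.3]
opening: 0.0209
t 15.45 [ 0.488  -0.1202  0.1534] [-179.9759    0.119     4.08  ] F [-0.6884  0.0452 -1.3758] M [ 0.0361  0.0312 -0.0062] op 0.021003425137043095 q [-13.8333  -2.264   -5.9195  86.4651  -0.0137 162.0868]
cm [  8.8103 -27.1643   0.3354] rad [-0.0008  0.002  -0.3215]
```

View pics/s5.png

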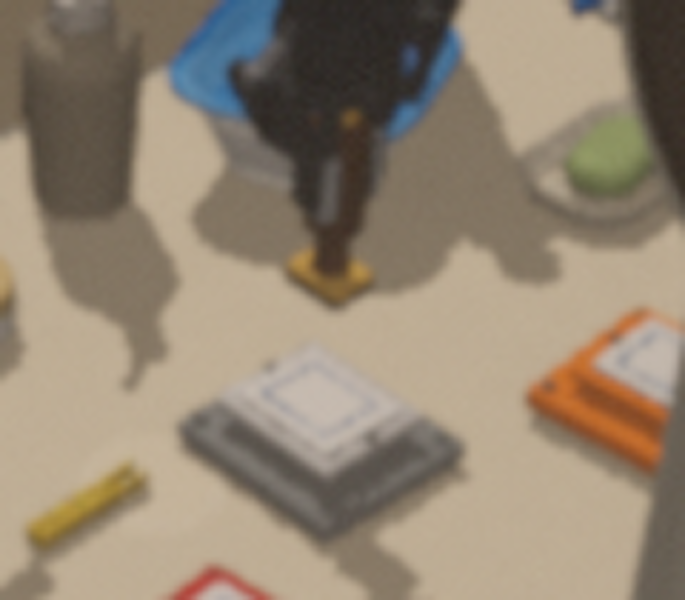

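The picture shows the tag clear at (320,390) and looking unmoved, with the stamp upright in the gripper. Now back to the holder.

```bash
python3 -m pendant '[[[0.5,-1.5,0,0,0,0,0],[1.15,-3.5,0,0,0,0,0],[1.15,-3.5,0,0,0,0,0],[1.15,-3.5,0,0,0,0,0],[1.15,-3.5,0,0,0,0,0]]]' >/dev/null; python3 -m pendant '[[[1.1,-3.4,0,0,0,0,0],[1.1,-3.3,0,0,0,0,0],[0.7,-2,0,0,0,-0.04,0],[0,0,0,0,0,-0.06,0],[0,0,0,0,0,-0.06,0]]]'>/dev/null; python3 -m pendant '[[[0,0,0,0,0,-0.06,0],[0,0,0,0,0,-0.05,0],[0,0,0,0,0,-0.03,0],[0,0,0,0,0,0,0],[0,0,0,0,0,0,0]]]'>/dev/null; python3 g.py .556 .1565 .12 22.5
```

```text
t 16.75 [0.5495 0.104  0.1398] [-178.1657    0.5591   25.7807] F [ 0.9283  0.2684 -2.53  ] M [-0.0439 -0.0498 -0.0295] op 0.02101187702603879 q [  9.894    6.419    1.499   86.1199   1.6112 164.1076]
cm [ 2.8919 -4.381   2.0953] rad [-0.0317  0.0107  0.0571]
```

```bash
python3 -m pendant '[[[1.4,-2.2,0,-0.016,0.005,0.03,0],[1.2,-1.8,0,-0.016,0.005,0.027,0],[0,0,0,0,0,0,0],[0,0,0,0,0,0,0]]]' >/dev/null; python3 g.py .556 .1565 .09 22.5
```

```text
t 17.0833 [0.5559 0.1515 0.1387] [179.9163   0.1572  21.9631] F [-0.1072 -0.4655 -2.3644] M [ 0.0088 -0.01   -0.0098] op 0.0211129891824938 q [ 15.2947   7.8304   2.9432  85.2593  -0.1014 173.3317]
cm [ 0.2144 -0.4666  4.8643] rad [ 0.0014  0.0028 -0.0094]
```

```bash
python3 -m pendant '[[[0.2,-0.45,1,0.001,0.003,-0.009,0],[0,0,1.2,0,0,0,0],[0,0,1.2,0,0,0,0],[0,0,0.7,0,0,0,0],[0,0,0,0,0,0,0]]]' >/dev/null; python3 g.py .556 .1565 .085 22.5
python3 - <<'E'
from h import *
im=bot.camera("scene"); A=cv2.resize(im[190:260,230:310],(685,600),interpolation=cv2.INTER_CUBIC)[...,::-1].copy()
cv2.imwrite("pics/s6.png",A)
a=np.radians(22.5);R2=np.array([[np.cos(a),-np.sin(a)],[np.sin(a),np.cos(a)]])
p=bot.get_obs()["ee_pos"]
def quad(cx,cy,z,L,W): 
    P=np.array([[L,W],[L,-W],[-L,-W],[-L,W]])/2@R2.T+[cx,cy]; return (proj("scene",np.c_[P,np.full(4,z)])-[230,190])*8.57
print("die",quad(p[0],p[1],p[2]-.0494,.034,.026),"dietop",quad(p[0],p[1],p[2]-.0374,.034,.026),"holder rim",quad(.556,.156,.017,.054,.046))
E
```

```text
t 17.5 [0.5551 0.1547 0.0918] [-179.9866    0.1068   22.437 ] F [ 0.5457  0.4265 -1.7991] M [0.0288 0.0233 0.0086] op 0.021044514884138093 q [ 15.5694   8.1992  -1.821   80.0874   0.0005 173.1324]
cm [ 0.1514 -0.135   0.6785] rad [-0.0002  0.0019 -0.0011]
die [[286.006  303.3302]
 [335.0268 254.8033]
 [424.8737 291.3675]
 [376.5809 340.9265]] dietop [[282.6748 274.3641]
 [332.0358 225.9427]
 [422.3964 262.4212]
 [373.7714 311.8787]] holder rim [[242.9934 373.0004]
 [328.9429 287.2771]
 [469.4138 345.0228]
 [385.4589 433.6226]]
```

View pics/s6.png

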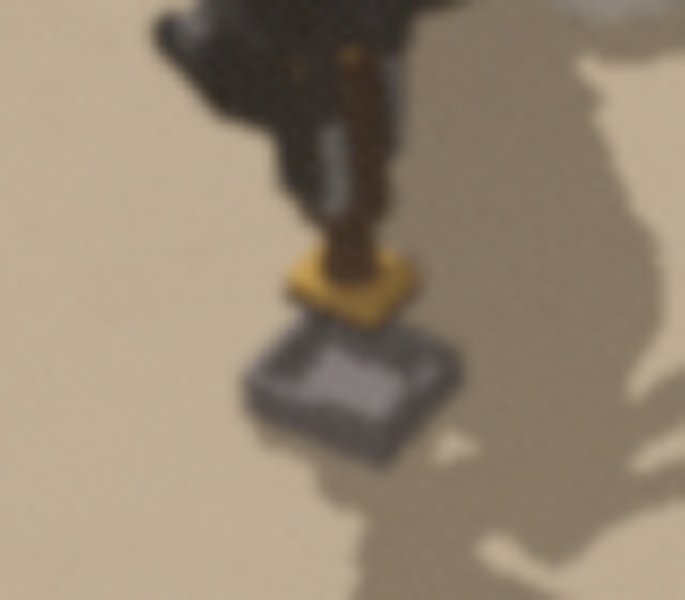

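The die at (352,285) sits squarely over the tray at (353,385), matching the projection. I'll lower it.

```bash
python3 -m pendant '[[[0.13,-0.13,0.7,0,0.002,-0.001,0],[0,0,0.6,0,0,0,0],[0,0,0.4,0,0,0,0],[0,0,0,0,0,0,0]]]' >/dev/null; python3 g.py .556 .1562 .055 22.5
```

```text
t 17.8833 [0.5563 0.1558 0.0741] [-179.995    -0.0677   22.4298] F [-0.9657 -0.7672 -1.5885] M [-0.0135  0.0257 -0.0282] op 0.021436046992884976 q [ 15.6412   8.5144  -3.429   77.99     0.013  173.2114]
cm [-0.0183 -0.0467  1.9126] rad [-0.0001 -0.0012 -0.0012]
```

```bash
python3 -m pendant '[[[-0.02,-0.04,0.5,0,-0.001,-0.001,0],[0,0,0.5,0,0,0,0],[0,0,0.4,0,0,0,0],[0,0,0.1,0,0,0,0]]]' >/dev/null; python3 g.py .556 .156 .055 22.5; for i in 1 2 3 4 5; do python3 -m pendant '[[[0,0,0.05,0,0,0,0]]]' | grep -E "wrist|ee_"; done
```

```text
t 18.2167 [0.5564 0.1563 0.0584] [179.9958  -0.0827  22.4957] F [ 0.9586  0.6645 -1.2379] M [-0.0059  0.0227  0.0015] op 0.02112476388721834 q [ 15.6859   8.8592  -4.7949  76.2633   0.0056 173.1902]
cm [-0.0527  0.0098  0.34  ] rad [ 0.0001 -0.0014 -0.0001]
ee_pos: [0.5563, 0.1563, 0.0576]
wrist_force: [-0.4, 0.0, -1.0]
ee_pos: [0.5563, 0.1563, 0.0569]
wrist_force: [-1.6, -0.5, -1.9]
ee_pos: [0.5563, 0.1563, 0.0565]
wrist_force: [0.5, -0.2, -1.3]
ee_pos: [0.5564, 0.1564, 0.0561]
wrist_force: [0.7, 0.4, -1.4]
ee_pos: [0.5565, 0.1564, 0.0557]
wrist_force: [0.7, 0.0, -0.4]
```

```bash
for i in 1 2 3; do python3 -m pendant '[[[0,0,0.06,0,0,0,0]]]' | grep -E "wrist|ee_"; done
```

```text
ee_pos: [0.5566, 0.1564, 0.0553]
wrist_force: [-0.6, 0.5, -1.2]
ee_pos: [0.5567, 0.1564, 0.0547]
wrist_force: [0.2, 0.8, -1.2]
ee_pos: [0.5569, 0.1565, 0.0546]
wrist_force: [-2.9, -0.6, 5.6]
```

Floor contact at TCP z = 0.0546, against 0.0544 when it was picked up. Releasing.

```bash
python3 -m pendant '[[[0,0,-0.03,0,0,0,30],[0,0,0,0,0,0,35],[0,0,0,0,0,0,45],[0,0,0,0,0,0,70],[0,0,0,0,0,0,100]]]' 20 ; python3 -m pendant '[[[0,0,0,0,0,0,100],[0,0,0,0,0,0,100],[0,0,0,0,0,0,100],[0,0,0,0,0,0,100]]]'; python3 g.py .5565 .1565 .18 22.5
```

```text
time: 19.3
ee_pos: [0.5573, 0.1566, 0.0555]
tcp_rot: [180.0, -0.2, 22.5]
wrist_force: [-0.4, 0.0, -1.0]
opening: 0.0612
time: 19.63
ee_pos: [0.5573, 0.1566, 0.0555]
tcp_rot: [180.0, -0.2, 22.5]
wrist_force: [-0.7, -0.9, 0.8]
opening: 0.0855
t 19.6333 [0.5573 0.1566 0.0555] [179.9768  -0.2342  22.5002] F [-0.6631 -0.9478  0.7998] M [-0.0007  0.039  -0.0272] op 0.08553509802403027 q [ 15.6925   8.8992  -5.0752  75.7904   0.0047 173.1923]
cm [ -0.0297  -0.0171 -12.4508] rad [ 0.0004 -0.0041  0.    ]
```

```bash
python3 -m pendant '[[[0,0,-1,0,0,0,100],[0,0,-1.5,0,0,0,100],[0,0,-2,0,0,0,100],[0,0,-2.5,0,0,0,100],[0,0,-2.5,0,0,0,100]]]' >/dev/null; python3 -m pendant '[[[0,0,-3,0,0,0,100],[0,0,-3,0,0,0,100],[-3,0,-1,0,0,0,100],[-3,0,0,0,0,0,100],[-3,0,0,0,0,0,100]]]' >/dev/null;python3 -m pendant '[[[-3,0,0,0,0,0,100],[0,0,0,0,0,0,100],[0,0,0,0,0,0,100],[0,0,0,0,0,0,100]]]'
python3 - <<'E'
from h import *
a=bot.camera("top")[170:280,180:390]; b=bot.camera("scene")[150:280,190:400]
A=np.vstack([cv2.resize(a,(525,275),interpolation=cv2.INTER_CUBIC),cv2.resize(b,(525,325),interpolation=cv2.INTER_CUBIC)])
cv2.imwrite("pics/s7.png",A[...,::-1])
E
```

```text
time: 20.8
ee_pos: [0.441, 0.1087, 0.237]
tcp_rot: [179.9, -0.5, 22.5]
wrist_force: [-0.1, -0.3, 0.1]
opening: 0.0856
```

View pics/s7.png

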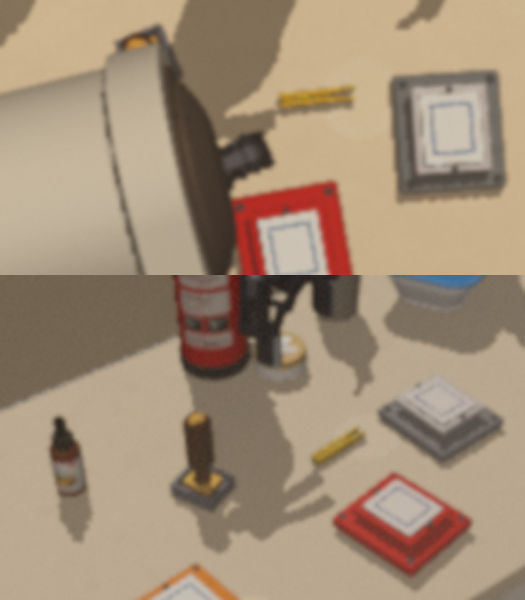

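The stamp stands upright in its tray at (203,450). The tag, peg and bottle are undisturbed and the arm is clear. Handing in.

```bash
python3 -c "
from workcell import bot
print(bot.job_done(), bot.get_obs()['time'])"
```

```text
the job is handed in; nothing more can be done
the job is handed in; nothing more can be done
```

The job is handed in: I pressed the stamp on the tag in the grey bed, lifted it off, and stood it back in its holder at about 21 s of the 58 s allowed. No verdict was reported.

- **Force:** The wrist force, corrected for the stamp's weight, gave about 12 to 14 N of contact for nearly 2 s. That is slightly under the 14 N aimed for, but well inside 10 to 18 N. Readings scattered by about 1 N, and the highest was around 14 N. The tag's face was felt at about 33 mm above the bed's origin. The camera had suggested 37 mm.
- **Alignment:** During the press the die stayed about 1 to 2 mm from the frame centre found by camera. It was turned within about 0.2° of the frame's measured direction, and the tool tilted at most 0.9°.
- **Tag drag:** The tool crept about 1.5 mm in x under load, so the tag may have slid up to that much, below the 3 mm limit. I could not measure the slide directly, but the tag looked unmoved afterwards.
- **Return:** The stamp met the holder floor at the height it was picked up from. The last scene picture shows it upright and released, with the gripper clear and the peg and bottle in place. The tin was partly hidden behind the gripper in that picture, and the arm hid most of the stamp from the top camera, so the final check rests on the scene camera.

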